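Find the hidden release of a jeweller's stock box

ROBOT

A 7-joint arm with a two-finger parallel gripper is mounted at the origin on the work surface. World frame = base frame: x ahead of the robot, y to its left, z up, the work surface at z = 0. Lengths are in m, angles in rad, forces in N, time in s.
With the tool pointing down it reaches from about 0.4 to 0.9 m from the base axis. Payload 5.5 kg.
Tool frame: the origin (TCP) lies at the very end of the fingers, on their centre line; the grasp point (between the pads) lies 19 mm behind it; z points along the fingers, y is the line along which they close (so a half turn about z gives the same grasp; the last joint's range is limited). The gripper opens to 85 mm and grips with 20 to 120 N. Pads are 22 mm wide; open, the fingers measure 114 mm over their backs; the gripper's body (76 mm by 85 mm) begins 54 mm behind the grasp point. The pads swing forward as they close: fully open they stand 13 mm farther back than shut.
Start: joints at [-0.974, 0.501, -0.427, 1.55, 0.221, 1.138, -0.21], TCP at [0.213, 0.614, 0.231] pointing down, gripper open.
Joint ranges: [-2.88, 2.88], [-0.31, 2.03], [-1.54, 1.56], [0.2, 2.42], [-1.41, 4.55], [0.19, 2.02], [-2.57, 2.57]. Speed limits (rad/s): [2.57, 2.57, 3.14, 3.14, 3.14, 3.14, 3.14].

INTERFACE

Orientations are given as a 3x3 rotation matrix whose columns are the frame's x, y, z axes.
In Python, from rig import env gives the robot as it stands.
- The arm moves only by the tool drive_tool, never from a script. Its argument "targets" is a list of rows, each a list of 4 numbers: the shift along the tool's x, y, z in mm, then the turn about the tool's z in degrees. In form: [[dx, dy, dz, twist], ...]. A call has exactly 10 rows; each row shifts and turns the commanded pose from where the row before left it, along the tool's axes as they then stand; what a row does not reach is not made up. A row lasts 1/10 s, in which the tool goes at most 50 mm and 8.59 degrees, less where a joint would pass 70% of its speed; a pose out of reach is approached as far as the arm can. A call with a gripper value outside its range is refused whole. "claw" is the opening in per cent of the stroke, from 0 (shut) to 100 (fully open), set as the call begins (left out, the last holds). The fingers move at their own pace and stop on an object; "newtons" is the grip in N (left out, the last holds). Time passes only in rows, so rows that do not move let the fingers close, or fill a call up. It gives the time, the measured TCP pose, the force, the opening and the grip force at its end, in the units of the state.
- env.observe(): the state, without advancing time (a new reading comes with each control period).
- env.capture(name): name is "side" or "top"; returns (picture, depth): 480x640x3 uint8, red, green, blue; 480x640 float32, m along the optical axis (not along the pixel's ray), 0 where there is no reading.
- env.calibration(name): a dict with "fx", "fy", "cx", "cy" (pixels), "pose" (4x4, takes a point from camera to world coordinates). Camera axes: x right, y down, z forward; pixel columns grow to the right and rows downward; lengths in m; the calibration is good to about 2 mm. A picture is of the moment at which its call begins. calibration takes no time and is no camera call.
- env.job_done(): hands the job in; it is judged then, once.
The state is a dict: "t": time; "joint_positions": joint angles; "joint_velocities": joint speeds; "joint_torque": joint torques, N m; "tcp_pos": TCP position; "tool_rot": TCP orientation; "force": force on the tool from outside, world axes, zero at the start; "ft_torque": the same for the moment, N m; "finger_gap": opening from 0.0 (shut) to 1.0 (fully open); "grasp_force": force on a finger pad.
Only numpy, scipy, OpenCV 4.12 (cv2) and the standard library are available. Lean on these libraries where they do the work, as an engineer would, in place of code of your own. Each camera call takes 0.05 s, during which the arm holds its last target. There are 200 camera calls.

TASK

Open the jeweller's stock box by its hidden release: with the fingertips closed, touch the dark ledge at the end with the brass stud, sweep lightly along it without losing contact until you feel the notch, then press the key inside the notch fully down, so that the cover draws back and stays open. Do not push on the cover itself or lean hard on the box, leave the other things where they are, and finish clear of everything.

Things in the scene. Friction and masses are not known exactly. Their poses are not given: they have to be found in the camera images.
- stock_box: fixed light-wood box, 200 (x) x 330 (y) mm; origin under its centre, z up. A dark ledge runs all along its -x (robot-facing) side: level top 65 mm above the table, x from -100 to -55 mm. Behind the ledge lie the cover (top 75.5 mm above the table) and, at both ends, decks level with the ledge.
- stud (a point): flat brass stud, 12 mm across, on the ledge's top at its +y end: x = -77.5 (middle of the ledge's width), y = +145, z = 65 mm in the box's frame. The sweep starts here and goes towards the box's -y. Its axes are the box's.
- ledge_mid (a point): point on the ledge's top at half its length (x = -77.5, y = 0, z = 65 mm in the box's frame); axes as the box. The notch, a 40 mm gap (along y) right across the ledge, open at the front, same dark wood, is centred between y = -50 and +40 mm; where differs each time and is not reported. Elsewhere the ledge is solid.
- key (a joint): dark key that forms the bottom of the notch, 42 x 40 mm of it bare, its flat top 8 mm below the ledge's top. Value: how far it is pushed straight down, 0 to 0.009 m (fully down: 17 mm below the ledge's top). About 8 N moves it; no spring, it stays where it is left. A linkage moves the cover three times as far.
- cover: blue sliding cover with two thin brass strips, 140 (x) x 220 (y) x 10 mm; origin under its centre, x = +22 mm in the box's frame when shut, 65.5 mm above the table. When the key goes down it slides 27 mm along the box's +x, away from the ledge, and stays there
- glue_stick: red glue stick with a black cap, 27 mm across, 65 mm tall, standing on the deck at the box's right-hand (-y) end; origin at its foot
- wax_tin: small round aluminium tin, 36 mm across, 18 mm tall, on the deck at the box's left-hand (+y) end; origin at its foot
- graver: wood-handled graver, 150 mm long, lying on the table; origin under its middle
- mug: white mug, 80 mm across, 95 mm tall; origin at its foot
- glass_jar: glass jar with a brass lid, 68 mm across, 100 mm tall; origin at its foot
- ring_cone: steel ring-sizing cone, foot 60 mm across, 110 mm tall; origin at its foot
- casting_block: plaster casting block 90 x 60 x 30 mm lying on the table; origin under its middle

How it is judged:
On the way, in this order (a step that is already met when the one before it is completed fails the run):
1. the fingertips touch the ledge at its studded end (over 110 mm to the left of the box's middle), the key still up (contact force between the fingers and stock_box above 0.3 N and y of the grasp point in the frame of stock_box above 0.11 m and x of the grasp point in the frame of stock_box below -0.055 m and value of joint key below 0.002 m), for 0.05 s.
2. further along, 70 to 100 mm left of the middle, they are still touching the ledge (contact force between the fingers and stock_box above 0.3 N and y of the grasp point in the frame of stock_box between 0.07 and 0.1 m and x of the grasp point in the frame of stock_box below -0.055 m and value of joint key below 0.002 m), for 0.05 s.
3. the key is pressed down by more than 7 mm (value of joint key above 0.007 m), for 0.05 s.
At the end, for the whole second after the job is handed in: the key stays more than 6.5 mm down, the cover has slid back more than 19 mm and is at rest, and every other thing is within 15 mm of where it stood (value of joint key above 0.0065 m and x of cover in the frame of stock_box above 0.041 m and linear speed of cover below 0.01 m/s and distance of each of glue_stick, wax_tin, graver, mug, glass_jar, ring_cone, casting_block from where it was at the start of the episode below 0.015 m); the robot touches nothing.
It fails at once if the robot pushes on the cover (over 1.5 N) (contact force between any of the fingers, the arm and cover above 1.5 N).
It fails at once if the robot leans on the box with more than 90 N, even for a moment (contact force between the fingers and stock_box above 90 N).
It fails at once if another thing is moved by more than 15 mm or lifted (not (distance of glue_stick from where it was at the start of the episode below 0.015 m) or not (distance of wax_tin from where it was at the start of the episode below 0.015 m) or not (distance of graver from where it was at the start of the episode below 0.015 m) or not (distance of mug from where it was at the start of the episode below 0.015 m) or not (distance of glass_jar from where it was at the start of the episode below 0.015 m) or not (distance of ring_cone from where it was at the start of the episode below 0.015 m) or not (distance of casting_block from where it was at the start of the episode below 0.015 m)).
It also fails if it takes over 64 s, if anything falls off the work surface, if the arm or the gripper's body presses on something with over 40 N, if the wrist force passes 120 N, or if a joint passes its speed limit or range.

## Working session

There is one attempt and no reset: what is moved stays moved. The work goes in short steps, Python scripts to look and compute and a tool call to move; the robot and the scene stay as the last step left them, time stands still between calls to the robot, and variables do not carry over. Pictures are saved under pics/ and viewed, at most 10 in all, crops included, and the job is handed in when it is done.

Besides the shell and the picture viewer there is one more tool, called after "Call:" in YAML: its name, and indented under it one key for each argument. drive_tool: Moves the arm, as the interface text tells. Its arguments: {"type":"object","properties":{"targets":{"type":"array","items":{"type":"array","items":{"type":"number"}}},"claw":{"type":"number"},"newtons":{"type":"number"}},"required":["targets"]}

```bash
mkdir -p pics; python3 - <<'E'
from rig import env
import cv2,numpy as np
for n in("top","side"):
    p,d=env.capture(n); cv2.imwrite(f"pics/{n}0.png",p[:,:,::-1]); np.save(n+"0.npy",d)
    c=env.calibration(n); print(n,c)
s=env.observe(); print(s["t"],s["tcp_pos"],np.round(s["tool_rot"],3),s["force"],s["finger_gap"])
E
```

```text
top {'fx': 581.3661883663199, 'fy': 581.3661883663199, 'cx': 323.89019629410075, 'cy': 237.88862667714594, 'pose': array([[ 0.02629161, -0.99027365,  0.13662668,  0.30749004],
       [-0.99960245, -0.02465137,  0.01368369, -0.02775921],
       [-0.01018256, -0.13693213, -0.99052809,  1.55179388],
       [ 0.        ,  0.        ,  0.        ,  1.        ]])}
side {'fx': 510.2968644713995, 'fy': 510.2968644713995, 'cx': 321.40555243135844, 'cy': 242.0653548360233, 'pose': array([[ 0.9982702 , -0.0467501 ,  0.03565165,  0.47022871],
       [-0.05838783, -0.71725556,  0.69435965, -0.84601181],
       [-0.00689004, -0.69524016, -0.71874449,  0.93990401],
       [ 0.        ,  0.        ,  0.        ,  1.        ]])}
0.1 [0.21278937 0.61353329 0.23034364] [[-0.945  0.328 -0.001]
 [ 0.328  0.945 -0.002]
 [ 0.    -0.002 -1.   ]] [-0.57122273 -0.20690347  0.04436291] 0.9952831452095355
```

View pics/top0.png

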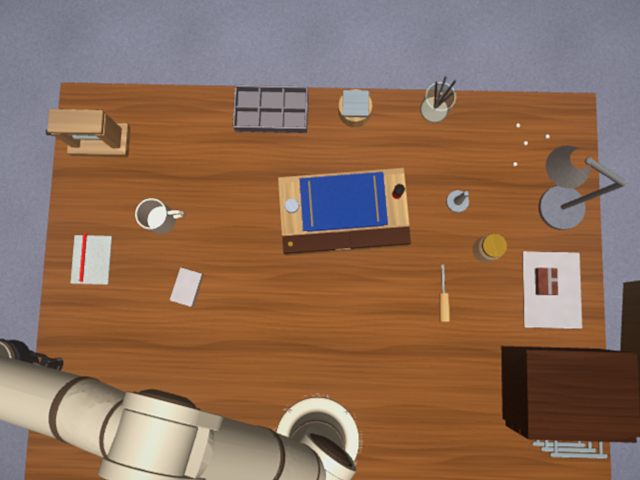

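View pics/side0.png

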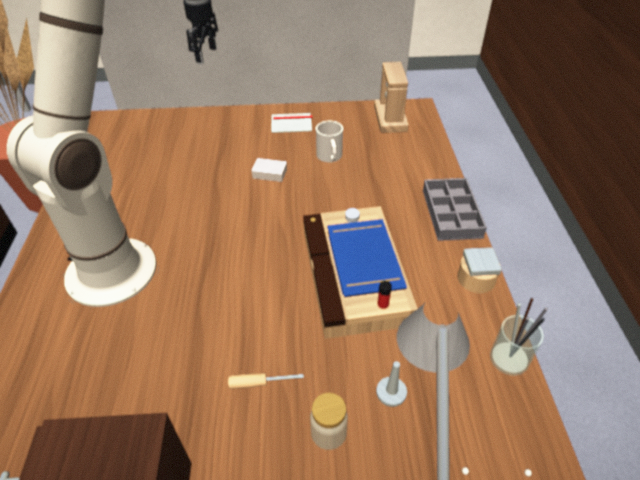

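Top view: box with corners near (278,178), (404,169), (410,244), (283,252), stud at about (291,244), and a hint of the notch at about (343,248). The side view shows the notch near (318,255). Next I fit the box pose.

```bash
cat > h.py <<'E'
import numpy as np,cv2
from rig import env
def cloud(n,d):
    c=env.calibration(n); v,u=np.mgrid[:480,:640]
    P=np.stack([(u-c["cx"])/c["fx"]*d,(v-c["cy"])/c["fy"]*d,d],-1)
    T=c["pose"]; return P@T[:3,:3].T+T[:3,3]
E
python3 - <<'E'
from h import *
for n in("top","side"):
    W=cloud(n,np.load(n+"0.npy")); im=cv2.imread(f"pics/{n}0.png").astype(int)
    reg=(abs(W[...,0]-.62)<.25)&(abs(W[...,1])<.25)
    m=reg&(W[...,2]>.055)&(W[...,2]<.085)
    l,lab,st,_=cv2.connectedComponentsWithStats(m.astype(np.uint8)); k=1+np.argmax(st[1:,4]); m=lab==k
    r=cv2.minAreaRect(W[m][:,:2].astype(np.float32)*1000); print(n,"box",r)
    b,g,rr=im[...,0],im[...,1],im[...,2]
    blue=m&(b>rr+60); print(" cover",cv2.minAreaRect(W[blue][:,:2].astype(np.float32)*1000),np.median(W[blue][:,2]))
    dark=m&(im.sum(-1)<170)&(W[...,2]<.07); 
    l,lab,st,_=cv2.connectedComponentsWithStats(dark.astype(np.uint8)); dk=lab==1+np.argmax(st[1:,4])
    print(" ledge",cv2.minAreaRect(W[dk][:,:2].astype(np.float32)*1000),np.median(W[dk][:,2]),dk.sum())
    st=m&(rr>b+50)&(W[...,2]<.07)&(rr>110)&(g<rr)&(cv2.dilate(dk.astype(np.uint8),np.ones((5,5)))>0)
    yx=np.argwhere(st); print(" studcand",len(yx)); 
    for u in ([ (244,291)] if n=="top" else [(219,313)]): print(im[u],W[u])
    lo=cv2.convexHull(np.argwhere(dk)[:,::-1].astype(np.int32))
    x0,y0,w,h=cv2.boundingRect(lo); 
    cv2.imwrite(f"pics/c_{n}.png",cv2.resize(np.clip(im[y0-12:y0+h+12,x0-12:x0+w+12]*2.,0,255).astype(np.uint8),None,fx=4,fy=4,interpolation=2)); print(x0-12,y0-12,w+24,h+24)
E
```

```text
top box ((588.749755859375, -55.48200988769531), (201.50979614257812, 330.56573486328125), 5.916489601135254)
 cover ((609.1221923828125, -54.20603942871094), (138.5740203857422, 217.0926513671875), 6.066157341003418) 0.07548572952921717
 ledge ((509.954345703125, -64.18212890625), (42.7029914855957, 324.9113464355469), 5.807078838348389) 0.06457471947918147 837
 studcand 230
[ 52 149 191] [0.49523772 0.07757151 0.05951194]
271 215 151 50
side box ((588.720458984375, -56.99420166015625), (201.32106018066406, 335.2184143066406), 5.834251880645752)
 cover ((608.9375, -52.543304443359375), (138.9108123779297, 227.3406219482422), 5.817087173461914) 0.07412456978790405
 ledge ((509.4381103515625, -66.07258605957031), (42.74067687988281, 333.1235046386719), 6.083502769470215) 0.06332143281971458 1932
 studcand 232
[ 96 175 215] [0.49733144 0.07905979 0.0663587 ]
292 203 65 135
```

```bash
python3 - <<'E'
from h import *
a=np.radians(5.9);R=np.array([[np.cos(a),-np.sin(a)],[np.sin(a),np.cos(a)]])
for n in("top","side"):
    W=cloud(n,np.load(n+"0.npy")).reshape(-1,3); B=(W[:,:2]-[.5887,-.056])@R*1000
    for y in range(-80,81,8):
        s=(abs(B[:,1]-y)<4)&(B[:,0]>-95)&(B[:,0]<-62); print(n,y,s.sum(),np.round(np.median(W[s,2])*1000,1),end=' | ')
    print()
E
```

```text
top -80 38 65.4 | top -72 41 65.0 | top -64 39 64.1 | top -56 37 64.6 | top -48 40 66.0 | top -40 42 64.9 | top -32 37 64.2 | top -24 39 66.1 | top -16 41 64.7 | top -8 42 58.3 | top 0 38 56.1 | top 8 39 57.5 | top 16 39 57.8 | top 24 39 56.8 | top 32 39 64.4 | top 40 37 66.7 | top 48 39 65.0 | top 56 40 65.9 | top 64 41 65.8 | top 72 36 64.6 | top 80 36 65.4 | 
side -80 47 63.4 | side -72 40 63.4 | side -64 39 64.0 | side -56 36 63.2 | side -48 44 63.0 | side -40 37 63.6 | side -32 40 63.3 | side -24 39 63.3 | side -16 37 62.9 | side -8 14 61.5 | side 0 32 56.4 | side 8 35 55.8 | side 16 35 55.0 | side 24 45 56.0 | side 32 64 62.6 | side 40 36 64.1 | side 48 32 64.1 | side 56 28 63.5 | side 64 34 63.2 | side 72 36 64.0 | side 80 29 63.5 |
```

View pics/c_side.png

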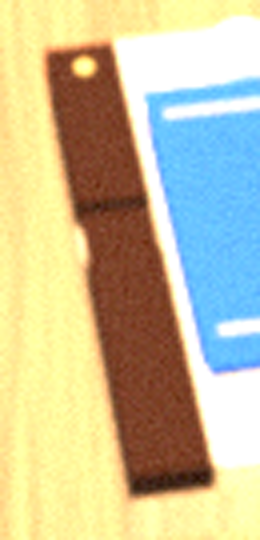

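Both cameras show the notch from about y=-11 to +29 in the box frame (centre about +9). The box is at (588.7, -56) mm with yaw 5.9°, and the stud predicted at (497, 80) matches the one measured. First I twist and close the fingers.

Call:
drive_tool:
  targets:
    - [0,0,0,7.2]
    - [0,0,0,7.2]
    - [0,0,0,7.2]
    - [0,0,0,7.2]
    - [0,0,0,7.2]
    - [0,0,0,7.2]
    - [0,0,0,7.2]
    - [0,0,0,7.2]
    - [0,0,0,7.4]
    - [0,0,0,0]
  claw: 0
  newtons: 30

```text
t: 1.1
tcp_pos: [0.2127, 0.6138, 0.2308]
tool_rot: [[-0.101, 0.995, -0.0], [0.995, 0.101, -0.001], [-0.001, -0.0, -1.0]]
force: [0.8, -0.4, -0.4]
finger_gap: -0.002
grasp_force: 0.0
```

Call:
drive_tool:
  targets:
    - [-30,12,0,0]
    - [-30,12,0,0]
    - [-30,12,0,0]
    - [-30,12,0,0]
    - [-30,12,0,0]
    - [-30,12,0,0]
    - [-30,12,0,0]
    - [-30,12,0,0]
    - [-30,12,0,0]
    - [-30,12,0,0]

```text
t: 2.1
tcp_pos: [0.3634, 0.3266, 0.2312]
tool_rot: [[-0.106, 0.994, -0.0], [0.994, 0.106, -0.0], [-0.0, -0.0, -1.0]]
force: [0.9, 0.6, -0.2]
finger_gap: 0.006
grasp_force: 0.0
```

```bash
cat > s.py <<'E'
from h import *
s=env.observe(); a=np.radians(5.9); R=np.array([[np.cos(a),-np.sin(a)],[np.sin(a),np.cos(a)]])
p=s["tcp_pos"]; print(round(s["t"],2),"box xy",np.round((p[:2]-[.5887,-.056])@R*1000,1),"z",round(p[2]*1000,1),"F",np.round(s["force"],2),"gap",round(s["finger_gap"],3),"yaw",np.round(np.degrees(np.arctan2(s["tool_rot"][1,1],s["tool_rot"][0,1])),2),np.round(s["tool_rot"][:,2],3),np.round(s["joint_positions"],2))
E
python3 s.py
```

```text
2.1 box xy [-184.8  403.7] z 231.2 F [ 0.88  0.61 -0.17] gap 0.006 yaw 6.11 [-0. -0. -1.] [-0.71  0.18 -0.08  1.96  0.02  1.   -0.7 ]
```

Call:
drive_tool:
  targets:
    - [-30,12,0,0]
    - [-30,12,0,0]
    - [-30,12,0,0]
    - [-30,12,0,0]
    - [-30,12,0,0]
    - [-30,12,0,0]
    - [-30,12,0,0]
    - [-30,12,0,0]
    - [-25,10,0,0]
    - [0,0,0,0]

```text
t: 3.1
tcp_pos: [0.497, 0.0707, 0.2313]
tool_rot: [[-0.1, 0.995, 0.001], [0.995, 0.1, -0.002], [-0.002, 0.001, -1.0]]
force: [-0.4, -1.0, 0.1]
finger_gap: 0.002
grasp_force: 0.0
```

Call:
drive_tool:
  targets:
    - [0,0,30,0]
    - [0,0,30,0]
    - [0,0,30,0]
    - [0,0,20,0]
    - [0,0,15,0]
    - [0,0,10,0]
    - [0,0,10,0]
    - [0,0,5,0]
    - [0,0,0,0]
    - [0,0,0,0]

```text
t: 4.1
tcp_pos: [0.4959, 0.0754, 0.0817]
tool_rot: [[-0.103, 0.995, 0.001], [0.995, 0.103, 0.0], [0.0, 0.001, -1.0]]
force: [0.0, 0.0, 0.6]
finger_gap: -0.001
grasp_force: 0.0
```

```bash
python3 s.py
```

```text
4.1 box xy [-78.8 140.2] z 81.7 F [0.03 0.01 0.63] gap -0.001 yaw 5.9 [ 0.001  0.    -1.   ] [-0.3   0.42  0.12  2.05 -0.08  0.67 -0.03]
```

Call:
drive_tool:
  targets:
    - [0,0,5,0]
    - [0,0,4,0]
    - [0,0,3,0]
    - [0,0,1,0]
    - [0,0,1,0]
    - [0,0,0.5,0]
    - [0,0,0.5,0]
    - [0,0,0,0]
    - [0,0,0,0]
    - [0,0,0,0]

```text
t: 5.1
tcp_pos: [0.4957, 0.0753, 0.0664]
tool_rot: [[-0.102, 0.995, 0.0], [0.995, 0.102, 0.0], [0.0, 0.0, -1.0]]
force: [0.2, -0.3, 0.4]
finger_gap: -0.001
grasp_force: 0.0
```

Call:
drive_tool:
  targets:
    - [0,0,0.5,0]
    - [0,0,0.5,0]
    - [0,0,0.5,0]
    - [0,0,0.5,0]
    - [0,0,0,0]
    - [0,0,0,0]
    - [0,0,0,0]
    - [0,0,0,0]
    - [0,0,0,0]
    - [0,0,0,0]

```text
t: 6.1
tcp_pos: [0.4956, 0.0753, 0.0651]
tool_rot: [[-0.102, 0.995, 0.0], [0.995, 0.102, 0.0], [0.0, 0.0, -1.0]]
force: [-3.2, -1.3, 9.7]
finger_gap: -0.002
grasp_force: 4.6
```

Contact at 9.7 N. Now I sweep slowly.

Call:
drive_tool:
  targets:
    - [-2,0,0,0]
    - [-4,0,0,0]
    - [-6,0,0,0]
    - [-6,0,0,0]
    - [-6,0,0,0]
    - [-6,0,0,0]
    - [-6,0,0,0]
    - [-6,0,0,0]
    - [-6,0,0,0]
    - [-4,0,0,0]

```text
t: 7.1
tcp_pos: [0.502, 0.0247, 0.0651]
tool_rot: [[-0.103, 0.995, 0.002], [0.995, 0.103, 0.002], [0.001, 0.002, -1.0]]
force: [0.3, 4.5, 5.9]
finger_gap: 0.002
grasp_force: 2.8
```

```bash
python3 s.py
```

```text
7.1 box xy [-77.9  89.2] z 65.1 F [0.33 4.54 5.95] gap 0.002 yaw 5.92 [ 0.002  0.002 -1.   ] [-0.2   0.45  0.12  2.05 -0.09  0.64  0.08]
```

Call:
drive_tool:
  targets:
    - [-3,0,0.3,0]
    - [-4,0,0,0]
    - [-4,0,0,0]
    - [-4,0,0,0]
    - [-4,0,0,0]
    - [-5,0,0,0]
    - [-5,0,0,0]
    - [-5,0,0,0]
    - [-5,0,0,0]
    - [-5,0,0,0]

```text
t: 8.1
tcp_pos: [0.5068, -0.0181, 0.0651]
tool_rot: [[-0.104, 0.995, 0.002], [0.995, 0.104, 0.002], [0.002, 0.003, -1.0]]
force: [-0.5, 5.8, 8.3]
finger_gap: 0.001
grasp_force: 3.9
```

Call:
drive_tool:
  targets:
    - [-3,0,0,0]
    - [-3,0,0,0]
    - [-3,0,0,0]
    - [-3,0,0,0]
    - [-2,0,0,0]
    - [-2,0,0,0]
    - [-2,0,0,0]
    - [-1,0,0,0]
    - [0,0,0,0]
    - [0,0,0,0]

```text
t: 9.1
tcp_pos: [0.5087, -0.0373, 0.065]
tool_rot: [[-0.104, 0.995, 0.002], [0.995, 0.104, 0.002], [0.002, 0.002, -1.0]]
force: [-0.6, 4.0, 6.6]
finger_gap: -0.002
grasp_force: 3.6
```

```bash
python3 s.py
```

```text
9.1 box xy [-77.7  26.8] z 65.0 F [-0.55  3.95  6.57] gap -0.002 yaw 5.95 [ 0.002  0.002 -1.   ] [-0.08  0.46  0.13  2.04 -0.1   0.64  0.21]
```

Call:
drive_tool:
  targets:
    - [-1,0,0,0]
    - [-1,0,0,0]
    - [-1,0,0,0]
    - [-1,0,0,0]
    - [-1,0,0,0]
    - [-1,0,0,0]
    - [0,0,0,0]
    - [0,0,0,0]
    - [0,0,0,0]
    - [0,0,0,0]

```text
t: 10.1
tcp_pos: [0.5079, -0.0452, 0.0639]
tool_rot: [[-0.102, 0.995, -0.0], [0.995, 0.102, -0.0], [-0.0, -0.0, -1.0]]
force: [0.3, -0.9, -0.4]
finger_gap: 0.002
grasp_force: 0.0
```

Call:
drive_tool:
  targets:
    - [-1,0,0,0]
    - [-1,0,0,0]
    - [-1,0,0,0]
    - [-1,0,0,0]
    - [0,0,0,0]
    - [0,0,0,0]
    - [0,0,0,0]
    - [0,0,0,0]
    - [0,0,0,0]
    - [0,0,0,0]

```text
t: 11.1
tcp_pos: [0.5084, -0.0491, 0.064]
tool_rot: [[-0.102, 0.995, 0.0], [0.995, 0.102, 0.0], [0.0, 0.0, -1.0]]
force: [0.5, 0.5, -0.7]
finger_gap: 0.001
grasp_force: 0.0
```

```bash
python3 s.py
```

```text
11.1 box xy [-79.2  15.2] z 64.0 F [ 0.45  0.49 -0.68] gap 0.001 yaw 5.88 [ 0.  0. -1.] [-0.06  0.47  0.13  2.03 -0.1   0.65  0.23]
```

The notch is felt: z drops below 65 and the force is zero. I centre at y≈9, then press.

Call:
drive_tool:
  targets:
    - [-2,0,0,0]
    - [-2,0,0,0]
    - [-2,0.5,0,0]
    - [0,0.5,0,0]
    - [0,0,1,0]
    - [0,0,1,0]
    - [0,0,1,0]
    - [0,0,1,0]
    - [0,0,0,0]
    - [0,0,0,0]

```text
t: 12.1
tcp_pos: [0.5099, -0.0549, 0.0599]
tool_rot: [[-0.102, 0.995, -0.0], [0.995, 0.102, 0.0], [0.0, -0.0, -1.0]]
force: [0.4, -0.5, 0.9]
finger_gap: -0.004
grasp_force: 0.0
```

Call:
drive_tool:
  targets:
    - [0,0,1,0]
    - [0,0,1,0]
    - [0,0,1,0]
    - [0,0,1,0]
    - [0,0,1,0]
    - [0,0,0,0]
    - [0,0,0,0]
    - [0,0,0,0]
    - [0,0,0,0]
    - [0,0,0,0]

```text
t: 13.1
tcp_pos: [0.51, -0.055, 0.0554]
tool_rot: [[-0.102, 0.995, 0.0], [0.995, 0.102, 0.0], [0.0, 0.0, -1.0]]
force: [-1.1, 0.8, 5.0]
finger_gap: 0.001
grasp_force: 2.6
```

```bash
python3 s.py
```

```text
13.1 box xy [-78.1   9.1] z 55.4 F [-1.09  0.76  4.96] gap 0.001 yaw 5.87 [ 0.  0. -1.] [-0.05  0.48  0.13  2.03 -0.1   0.63  0.25]
```

Key is moving (z 55.4, 5 N). I continue to the bottom stop at about 48.

Call:
drive_tool:
  targets:
    - [0,0,1,0]
    - [0,0,1,0]
    - [0,0,1,0]
    - [0,0,1,0]
    - [0,0,1,0]
    - [0,0,1,0]
    - [0,0,0,0]
    - [0,0,0,0]
    - [0,0,0,0]
    - [0,0,0,0]

```text
t: 14.1
tcp_pos: [0.51, -0.0549, 0.0494]
tool_rot: [[-0.102, 0.995, 0.0], [0.995, 0.102, 0.0], [0.0, 0.0, -1.0]]
force: [-1.8, 0.2, 6.4]
finger_gap: -0.001
grasp_force: 2.9
```

Call:
drive_tool:
  targets:
    - [0,0,0.5,0]
    - [0,0,0.5,0]
    - [0,0,0.5,0]
    - [0,0,0.5,0]
    - [0,0,0.5,0]
    - [0,0,0,0]
    - [0,0,0,0]
    - [0,0,0,0]
    - [0,0,0,0]
    - [0,0,0,0]

```text
t: 15.1
tcp_pos: [0.5101, -0.055, 0.0479]
tool_rot: [[-0.102, 0.995, 0.0], [0.995, 0.102, 0.0], [0.0, 0.0, -1.0]]
force: [-4.4, 0.2, 16.7]
finger_gap: -0.003
grasp_force: 7.7
```

Bottom stop reached: z 47.9 and the force has risen to 17 N. I retreat straight up.

Call:
drive_tool:
  targets:
    - [0,0,-2,0]
    - [0,0,-4,0]
    - [0,0,-8,0]
    - [0,0,-15,0]
    - [0,0,-25,0]
    - [0,0,-30,0]
    - [0,0,-30,0]
    - [0,0,-25,0]
    - [0,0,-10,0]
    - [0,0,0,0]

```text
t: 16.1
tcp_pos: [0.5111, -0.055, 0.197]
tool_rot: [[-0.102, 0.995, 0.003], [0.995, 0.102, 0.0], [-0.0, 0.003, -1.0]]
force: [-0.2, -0.3, 0.0]
finger_gap: -0.0
grasp_force: 0.0
```

Call:
drive_tool:
  targets:
    - [0,-10,0,0]
    - [0,-10,0,0]
    - [0,-10,0,0]
    - [0,-10,0,0]
    - [0,-10,0,0]
    - [0,0,0,0]
    - [0,0,0,0]
    - [0,0,0,0]
    - [0,0,0,0]
    - [0,0,0,0]

```text
t: 17.1
tcp_pos: [0.4606, -0.06, 0.1955]
tool_rot: [[-0.103, 0.995, 0.0], [0.995, 0.103, 0.0], [-0.0, 0.0, -1.0]]
force: [-0.0, 0.0, -0.5]
finger_gap: -0.007
grasp_force: 0.0
```

```bash
python3 s.py; python3 - <<'E'
from h import *
a=np.radians(5.9);R=np.array([[np.cos(a),-np.sin(a)],[np.sin(a),np.cos(a)]])
for n in("top","side"):
    p,d=env.capture(n); cv2.imwrite(f"pics/{n}1.png",p[:,:,::-1]); W=cloud(n,d).reshape(-1,3); im=p.reshape(-1,3).astype(int)
    B=(W[:,:2]-[.5887,-.056])@R*1000
    m=(im[:,2]>im[:,0]+60)&(abs(B[:,0])<200)&(abs(B[:,1])<150)&(abs(W[:,2]-.0755)<.01)
    k=(abs(B[:,1]-9)<12)&(B[:,0]>-90)&(B[:,0]<-65)
    print(n,np.percentile(B[m,0],[1,99]),"key z",np.median(W[k,2]))
E
```

```text
17.1 box xy [-127.8    9.2] z 195.5 F [-0.01  0.03 -0.51] gap -0.007 yaw 5.88 [ 0.  0. -1.] [-0.07  0.18  0.16  2.05 -0.04  0.91  0.21]
top [-17.30432229 115.47330575] key z 0.5707334229333917
side [-21.02109076 115.32269197] key z 0.2853756908627967
```

View pics/side1.png

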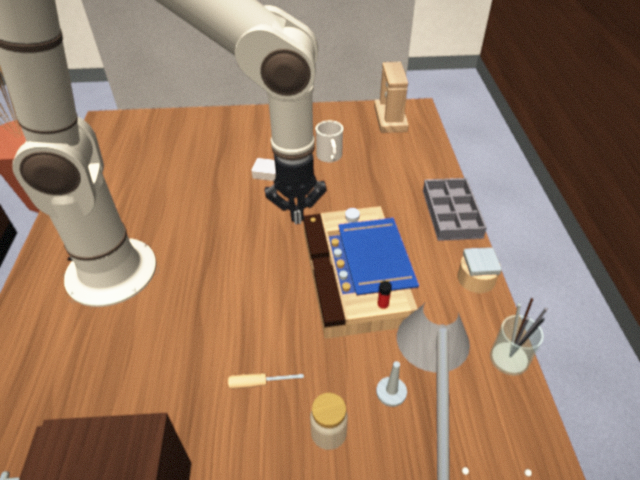

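The picture shows the cover drawn back (near edge at about (342,235)), with the contents row visible at about (340,265). In the box frame its near edge is at -21 mm against -48 mm when shut, so it slid the full 27 mm. Everything else is in place and the tool is clear at about (297,215).

```bash
python3 -c "
from rig import env
print(env.job_done())"
```

```text
the job is handed in; nothing more can be done
None
```

The box is open and the job is handed in (no verdict was returned): the sweep found the notch at y ≈ +9 mm, the key was pressed to its stop, the cover slid back about 27 mm, nothing else looked moved in the final picture, and the arm finished clear.

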